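# Cross the analyser of the strain viewer and hold its lamp on

### The arm

A 6-joint arm with a two-finger parallel gripper is mounted at the origin on a cart in front of the work surface, level with it; the furniture and walls round the work are solid. World frame = base frame: x ahead of the robot, y to its left, z up, the work surface at z = 0. Lengths are in m, angles in rad, forces in N, time in s.
With the tool pointing down it reaches from about 0.275 to 0.75 m from the base axis. Payload 10.2 kg.
Tool frame: the origin (TCP) lies midway between the tips of the shut fingers; the grasp point (between the pads) lies 19 mm behind it (env.hold_point_z is the distance from the TCP to the grasp point, in m); z points along the fingers, y is the line along which they close (so a half turn about z gives the same grasp; the last joint's range is limited). The gripper opens to 85 mm and grips with 20 to 120 N. Pads are 22 mm wide; open, the fingers measure 114 mm over their backs; the gripper's body (76 mm by 85 mm) begins 54 mm behind the grasp point. The pads swing forward as they close: fully open they stand 13 mm farther back than shut.
Start: joints at [-1.549, 0.313, 1.498, -0, 1.331, -0.223], TCP at [0.127, -0.509, 0.199] pointing down, gripper open.
Joint ranges: [-2.94, 2.94], [-0.97, 2.17], [0.19, 2.56], [-1.23, 4.37], [0.02, 3.11], [-2.88, 2.88]. Speed limits (rad/s): [2.39, 2.39, 3.01, 3.14, 3.14, 3.14].

### API

Orientations are given as a unit quaternion [x, y, z, w].
In Python, from bench import env, kinematics, monitor, eyes, job gives the robot as it stands. The module is installed in compiled form; this text tells all that it offers. Calls block until the motion is done:
- env.reach(position, orientation): joint-space move of the TCP to a pose.
- env.movel(position, velocity=0.15, frame=None, guard=None): straight line of the TCP; frame=None keeps the orientation; velocity is the mean speed in m/s. With guard (N) it stops when the force on the tool has changed by that much, and returns True; else False.
- env.set_joints(angles): joint-space move.
- env.release() and env.close_gripper(effort=None): open the fingers fully, or close them until they stop; effort is the grip in N (None keeps the last).
- env.hold(seconds).
- kinematics.ik(position, orientation): joint angles nearest the present ones, or None.
- monitor.sense(): the state.
- eyes.grab_frame(name): name is "scene" or "side" or "wrist"; returns a dict with "frame" (384x512x3 uint8, red, green, blue), "mtx" (3x3 intrinsics, pixels), "view" (4x4, takes a point from world to camera coordinates). Camera axes: x right, y down, z forward; pixel columns grow to the right and rows downward; lengths in m; the calibration is good to about 2 mm. A picture is of the moment at which its call begins. There is no depth.
A pose or a line that the arm cannot do raises env.MotionError and nothing moves.
- job.hand_in(): hands the job in; it is judged then, once.
The state is a dict: "clock": time; "joints": joint angles; "qvel": joint speeds; "joint_efforts": joint torques, N m; "position": TCP position; "ee_rot": TCP orientation; "contact_force": force on the tool from outside, world axes, zero at the start; "ft_torque": the same for the moment, N m; "finger_gap": opening from 0.0 (shut) to 1.0 (fully open); "gripper_force": force on a finger pad.
Only numpy, scipy, OpenCV 4.12 (cv2) and the standard library are available. Lean on these libraries where they do the work, as an engineer would, in place of code of your own. Each camera call takes 0.05 s, during which the arm holds its last target. There are 200 camera calls.

### The job

The coated clear coupon on the strain viewer is to be looked at between crossed polars. With a fingertip, gently push the upright post of the analyser lever round its arc until the lever points at the long mark at the right-hand end of the scale, then press the lamp push-button on the viewer's tower fully down and finish while still holding it down. Pinch and lift nothing, and do not shift the viewer, the coupon on its stage or the things standing about.

Things in the scene. Friction and masses are not known exactly. Their poses are not given: they have to be found in the camera images.
- viewer: Grey strain viewer, loose, 3 kg, slides if pushed over 12 N: lamp box 164 mm wide with an open stage; over it a round black head plate (radius 84 mm, top 92 mm up) with the turning analyser ring. Origin on the table under the ring's axis; x to its rear (scale and lever are in front, at -x), y to its left, where the lamp button's tower stands (y 84 to 144 mm, top 92 mm up).
- analyser (a joint): Turn of the aluminium analyser ring (radius 42 mm, top 104 mm up) and its steel lever, rad, counter-clockwise from above: 0 at the long mark at the scale's left end (lever then 135 degrees counter-clockwise from the viewer's +x), 1.571 at the long mark at its right end (225 degrees). Stops at -0.17 and 1.74. Stays where it is left; the post takes about 2 N to push; over 15 N is forcing it.
- lever_post (a point): Middle of the lever's upright post: steel pin of 10 mm diameter with a 13 mm metal cap, 55 mm from the ring's axis, free from 104 to 133 mm above the table (this point: 118.5 mm). The flat lever arm under it is 9 mm wide, top at 104 mm; its pointer blade, 3 mm wide, reaches 67 mm from the axis. The two end-stop pins reach 105 mm.
- crossed_mark (a point): The wanted mark: middle of the long white line at the right end of the scale (225 degrees counter-clockwise from the viewer's x), flat on the head plate, 69 to 81 mm from the ring's axis, 2.6 mm wide. The scale has a long mark at each end and five short ones between, 15 degrees apart.
- ring_axis (a point): Point on the ring's (upright) axis, 103.5 mm above the table, about which the lever turns.
- lamp_button (a joint): Travel of the lamp push-button, in m: 0 out, 0.005 fully down; momentary: a spring brings it back when it is let go. It starts to move at 1.2 N and is fully down at 4 N.
- lamp_button_top (a point): Centre of the button's flat top (black, 22 mm diameter, in a dark round collar of 38 mm diameter) on the tower, 113 mm above the table and 9 mm above its collar when out; in the viewer's frame at x -12, y 114 mm. Pressed straight down.
- coupon: Clear coated coupon, 74 x 52 x 4 mm, lying loose on the stage under the head plate (underside 32 mm above the table; the gap up to the head plate is 46 mm). Origin at the centre of its underside.
- tweezers: Steel tweezers, 120 mm long along their y, lying on the table left of the viewer; leave alone.
- sharpener: Small metal pencil sharpener 15 x 25 x 14 mm, on the table right of the viewer; leave alone.
- parts_pot: White pot with a green lid, 45 mm diameter, 43 mm high, on the table right of the viewer; leave alone.
- coupon_rack: Black slotted rack 46 x 110 x 20 mm with three clear coupons standing in it to 59 mm height; leave alone.
- gloss_tile: Black glass tile in its frame, 62 x 88 x 13 mm, lying on the table; leave alone.

How it is judged:
By the outcome, as a careful person would: the job done as asked, in the order asked, and still so for the second after the job is handed in, while the arm keeps its last pose, push and grip.
It also fails if it takes over 51 s, if anything falls off the work surface, if the arm or the gripper's body presses on something with over 40 N, if the wrist force passes 120 N, or if a joint passes its speed limit or range.

## Working session

There is one attempt and no reset: what is moved stays moved. The work goes in short steps, each a Python script; the robot and the scene stay as the last script left them, time stands still between calls to the robot, and variables do not carry over. Pictures are saved under pics/ and viewed, at most 10 in all, crops included, and the job is handed in when it is done.

```bash
mkdir -p pics
cat > h.py <<'E'
import numpy as np, cv2
from bench import env, kinematics, monitor, eyes, job
def snap(name,fn,crop=None,s=1.5):
    d=eyes.grab_frame(name); im=cv2.cvtColor(d["frame"],cv2.COLOR_RGB2BGR)
    if crop: x0,y0,x1,y1=crop; im=im[y0:y1,x0:x1]
    im=cv2.resize(im,None,fx=s,fy=s,interpolation=cv2.INTER_CUBIC); cv2.imwrite("pics/"+fn,im); return d
def proj(d,p):
    c=d["view"]@np.append(p,1); q=d["mtx"]@c[:3]; return q[:2]/q[2]
def unproj(d,uv,z):
    R=d["view"][:3,:3];t=d["view"][:3,3]; C=-R.T@t
    r=R.T@np.linalg.inv(d["mtx"])@np.array([uv[0],uv[1],1.]); return C+r*(z-C[2])/r[2]
E
python3 - <<'E'
from h import *
for n in("scene","side"):
    d=snap(n,n+"0.png"); print(n,(-d["view"][:3,:3].T@d["view"][:3,3]).round(3))
s=monitor.sense();print(s["clock"],s["ee_rot"],s["contact_force"])
E
```

```text
scene [-0.036  0.879  0.976]
side [ 0.467 -0.769  0.797]
0.1 [ 9.92523117e-01  1.22055383e-01  6.93030033e-05 -5.83194717e-04] [-0.07228186  1.29585576 -0.74074545]
```

View pics/scene0.png

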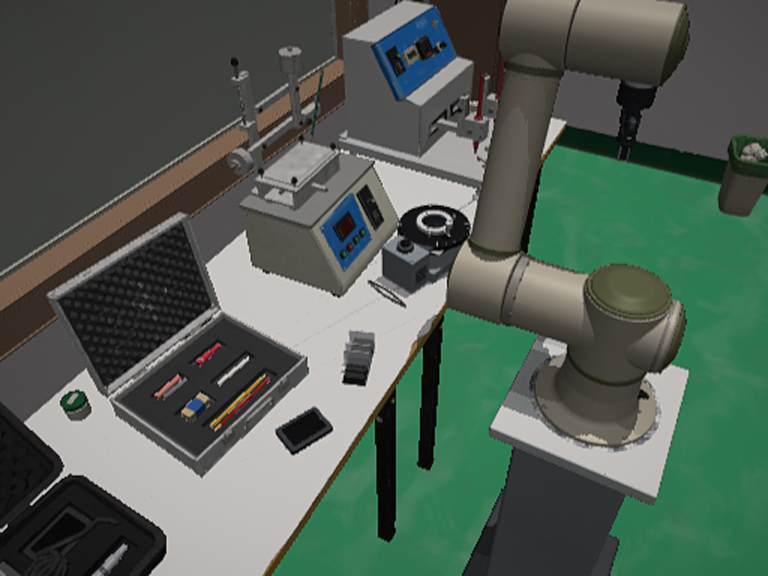

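View pics/side0.png

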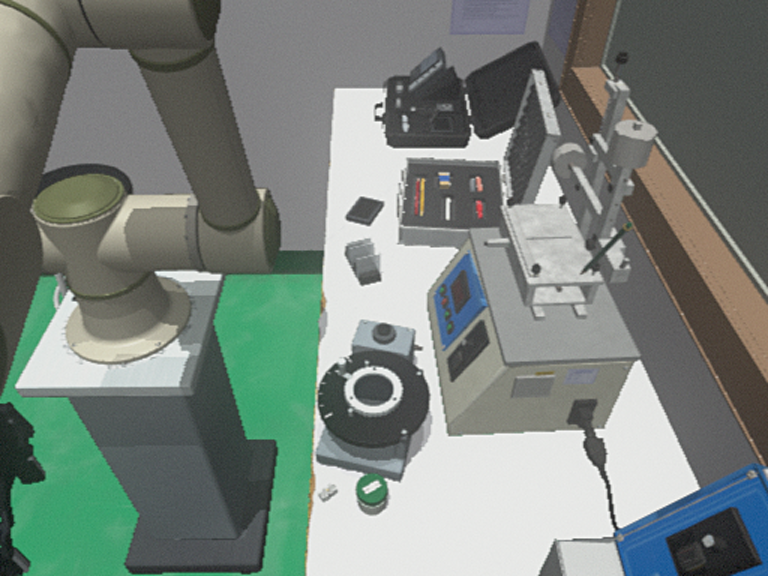

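The side view shows the viewer's head plate centred near (374,397) and the button near (384,331), both at 1.5x scale. I'll enlarge that area next.

Run:
```python
from h import *
d=snap("side","side1.png",(205,205,300,325),5)
for uv,z in(((374,397),.092),((384,326),.113)): print(unproj(d,np.array(uv)/1.5,z).round(4))
```

```text
[ 0.4624 -0.2567  0.092 ]
[ 0.479  -0.1346  0.113 ]
```

View pics/side1.png

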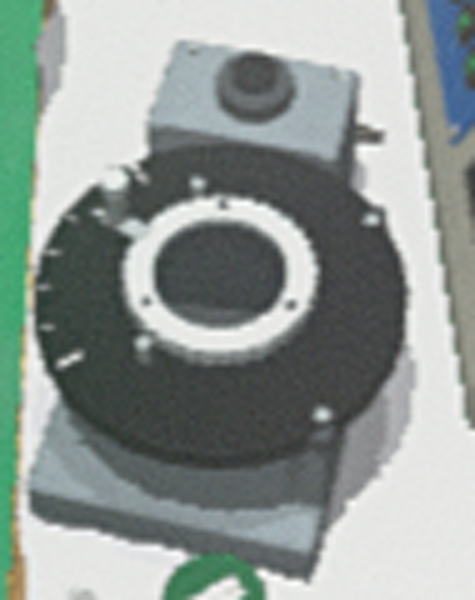

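The crop shows the ring centre near (221,272), the post cap (115,182), the wanted long mark (69,359) and the button top (254,72). The left long mark is near (142,177). The two end-stop pins are near (198,184) and (144,343).

```bash
cat > m.py <<'E'
from h import *
d=eyes.grab_frame("side")
P={}
for n,uv,z in(("ring",(221,272),.104),("cap",(115,180),.133),("mark",(69,359),.092),("btn",(254,72),.113),("lmark",(142,177),.092)):
    P[n]=unproj(d,np.array(uv)/5.+205-.4,z);
E
python3 - <<'E'
from m import *
c=P["ring"]
for n in P:
    v=P[n]-c; print(n,P[n].round(4),np.hypot(*v[:2]).round(4),np.degrees(np.arctan2(v[1],v[0])).round(1))
E
```

```text
ring [ 0.4613 -0.2503  0.104 ] 0.0 0.0
cap [ 0.4151 -0.2218  0.133 ] 0.0543 148.3
mark [ 0.3959 -0.2864  0.092 ] 0.0747 -151.1
btn [ 0.4775 -0.14    0.113 ] 0.1115 81.7
lmark [ 0.4245 -0.1864  0.092 ] 0.0738 120.0
```

```bash
cat >> h.py <<'E'
from scipy.spatial.transform import Rotation as Ro
def down(psi): # tool z down, tool x at heading psi (deg)
    return (Ro.from_euler('z',psi,degrees=True)*Ro.from_euler('x',180,degrees=True)).as_quat()
E
python3 - <<'E'
from h import *
env.close_gripper(20)
env.reach([0.42,-0.25,0.30],down(60))
d=snap("wrist","w0.png")
s=monitor.sense();print(s["clock"],s["joints"],s["position"],s["contact_force"]);print((-d["view"][:3,:3].T@d["view"][:3,3]).round(3))
np.savez("w0.npz",**d)
E
```

```text
2.5167 [-7.78891215e-01  1.79267893e-01  1.41036471e+00 -1.27632113e-04
  1.55271393e+00 -2.53537968e-01] [ 0.41954188 -0.25075552  0.29958643] [-0.13361612  0.56816147 -0.70619019]
[ 0.453 -0.191  0.474]
```

View pics/w0.png

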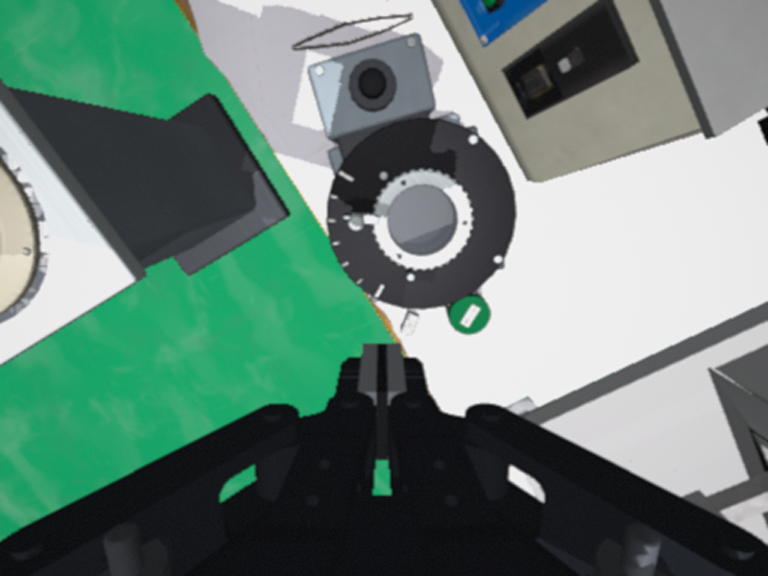

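Run:
```python
from h import *
d=np.load("w0.npz"); im=cv2.cvtColor(d["frame"],cv2.COLOR_RGB2BGR)[30:215,205:350]
cv2.imwrite("pics/w0c.png",cv2.resize(im,None,fx=3.2,fy=3.2,interpolation=cv2.INTER_CUBIC))
```

```text
(no output)
```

View pics/w0c.png

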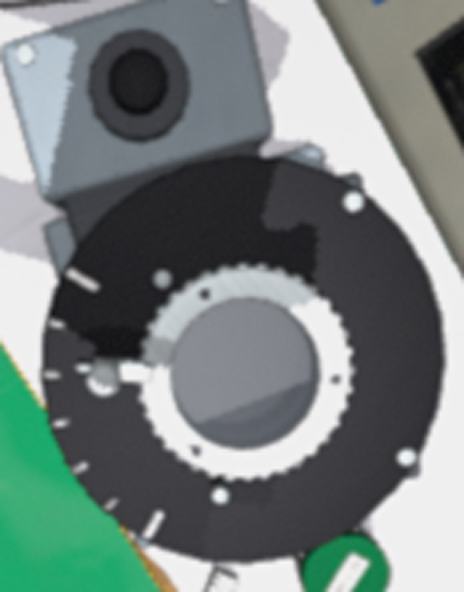

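The enlarged wrist crop shows the ring centre (248,372), cap (104,377), right mark (153,524), left mark (82,279) and button (139,81).

Run:
```python
from h import *
d=dict(np.load("w0.npz"))
Q={}
for n,uv,z in(("ring",(248,372),.104),("cap",(104,377),.133),("ptr",(82,368),.104),("mark",(153,524),.092),("lmark",(82,279),.092),("btn",(139,81),.113)):
    Q[n]=unproj(d,np.array(uv)/3.2-.35+[205,30],z)
    v=Q[n]-Q["ring"]; print(n,Q[n].round(4),np.hypot(*v[:2]).round(4),np.degrees(np.arctan2(v[1],v[0])).round(1))
```

```text
ring [ 0.4616 -0.2468  0.104 ] 0.0 0.0
cap [ 0.4144 -0.2175  0.133 ] 0.0556 148.2
ptr [ 0.4053 -0.2124  0.104 ] 0.066 148.5
mark [ 0.3955 -0.2853  0.092 ] 0.0765 -149.8
lmark [ 0.4222 -0.183   0.092 ] 0.0751 121.7
btn [ 0.4772 -0.1352  0.113 ] 0.1127 82.1
```

```bash
cat >> h.py <<'E'
C=np.array([.4615,-.2485])
def pose(th,off,z=.113,r=.055):
    a=np.radians(th); e=np.array([np.cos(a),np.sin(a)]); t=np.array([-e[1],e[0]])
    return [*(C+r*e-off*t),z],down(th-90)
def go(th,off,v=.04,guard=7,z=.113):
    p,q=pose(th,off,z); g=env.movel(p,velocity=v,frame=q,guard=guard)
    s=monitor.sense(); print(th,off,g,round(s["clock"],2),s["contact_force"].round(2),s["position"].round(4)); return g
E
python3 - <<'E'
from h import *
p,q=pose(148.3,.030,.16); env.reach(p,q)
go(148.3,.030,.08,5)
go(148.3,.019,.03,3)
g=False
for th in(156,164,172,180,188,194):
    g=go(th,.0175)
    if g: break
d=snap("wrist","w1.png"); snap("side","s1.png",(205,205,300,325),4)
np.savez("w1.npz",**d)
E
```

```text
148.3 0.03 False 3.91 [ 0.56  0.15 -0.47] [ 0.4308 -0.1944  0.1136]
148.3 0.019 False 4.42 [0.16 0.4  0.05] [ 0.4246 -0.2036  0.1131]
156 0.0175 False 4.81 [ 0.34 -0.27 -0.13] [ 0.4185 -0.2101  0.113 ]
164 0.0175 False 5.16 [-0.24  0.4  -0.22] [ 0.4136 -0.2164  0.113 ]
172 0.0175 False 5.51 [ 0.27  0.49 -0.79] [ 0.4096 -0.2233  0.113 ]
180 0.0175 False 5.86 [-0.4   1.48 -0.59] [ 0.4066 -0.2308  0.113 ]
188 0.0175 False 6.21 [ 0.85 -0.04 -0.82] [ 0.4047 -0.2386  0.113 ]
194 0.0175 False 6.51 [-0.26 -0.42 -0.01] [ 0.404  -0.2445  0.113 ]
```

View pics/s1.png

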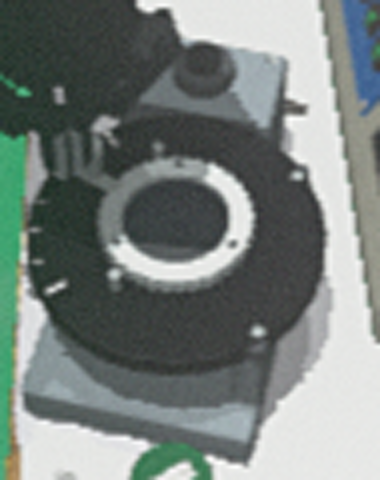

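The side crop shows the fingertip near (75,155), with the post hidden or beside it. I'll check the wrist picture.

Run:
```python
from h import *
d=dict(np.load("w1.npz"))
for th in(148.3,170,194): 
    a=np.radians(th); print(th,proj(d,[*(C+.055*np.array([np.cos(a),np.sin(a)])),.133])*1.5)
```

```text
148.3 [429.52654107 299.24580295]
170 [397.47429185 341.71548933]
194 [385.18125768 393.97128205]
```

View pics/w1.png

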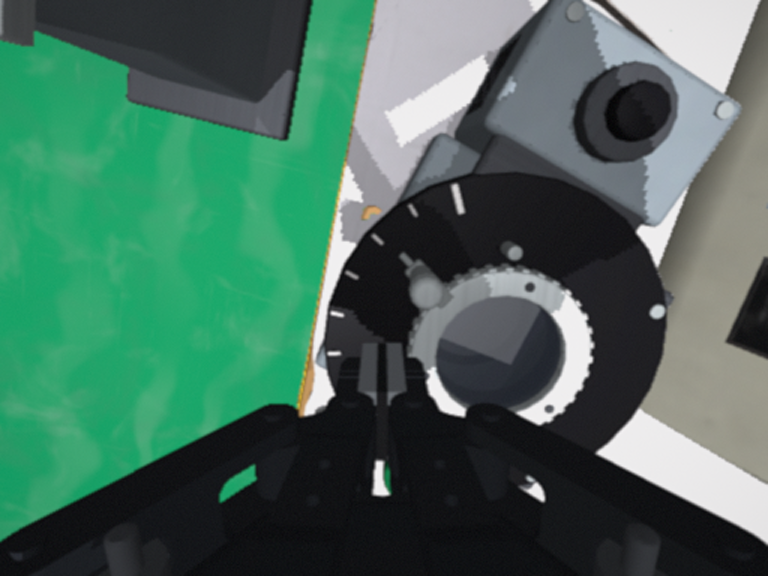

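The wrist picture shows the cap at (427,292) and the pointer still near the 30° mark. That means the post wasn't pushed, so I'll check where the finger really is.

Run:
```python
from h import *
d=dict(np.load("w1.npz")); s=monitor.sense(); p=s["position"]; R=Ro.from_quat(s["ee_rot"])
print(s["joints"].round(3),s["finger_gap"],R.as_matrix().round(2).tolist())
for o in([0,0,0],[.011,0,0],[-.011,0,0]):
    print(o,proj(d,p+R.apply(o))*1.5)
print("ring",proj(d,[*C,.104])*1.5)
for uv,z in(((427,290),.133),((405,257),.104)):
    w=unproj(d,np.array(uv)/1.5,z); v=w[:2]-C; print(w,np.hypot(*v),np.degrees(np.arctan2(v[1],v[0])))
d2=eyes.grab_frame("side"); print((proj(d2,p)-205)*4)
for th in(148.3,194):
    a=np.radians(th); print((proj(d2,[*(C+.055*np.array([np.cos(a),np.sin(a)])),.133])-205)*4)
cv2.imwrite("pics/s2.png",cv2.resize(cv2.cvtColor(d2["frame"],cv2.COLOR_RGB2BGR)[195:275,195:275],None,fx=7,fy=7,interpolation=cv2.INTER_CUBIC))
```

```text
[-0.793  0.29   1.772  0.     1.08  -1.035] 0.00291313588530161 [[-0.24, 0.97, -0.0], [0.97, 0.24, 0.0], [0.0, -0.0, -1.0]]
[0, 0, 0] [384.93295115 333.19098923]
[0.011, 0, 0] [384.95296393 308.96186406]
[-0.011, 0, 0] [384.91358053 356.64267639]
ring [503.75644989 361.41680031]
[ 0.41283896 -0.21636554  0.133     ] 0.0583139813305305 146.56028092557227
[ 0.40482789 -0.21178609  0.104     ] 0.06752509734514507 147.06360981669988
[ 70.0894301  198.30647639]
[ 89.77139916 139.23024348]
[ 74.3693993  201.26679466]
```

View pics/s2.png

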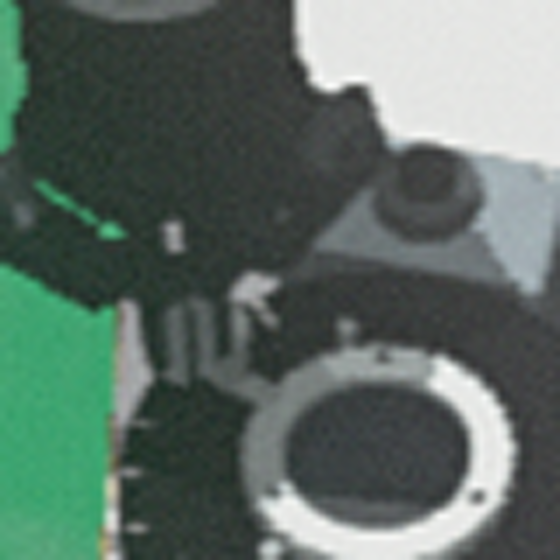

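Run:
```python
from h import *
d=dict(np.load("w1.npz")); s=monitor.sense(); p=s["position"]; R=Ro.from_quat(s["ee_rot"]); d2=eyes.grab_frame("side")
for dz in(0,.01,.015,.02,.025,.03):
  for dx in (0,.011,-.011):
    q=p+R.apply([dx,0,0])+[0,0,dz]; print(dz,dx,(proj(d,q)*1.5).round(0),((proj(d2,q)-195)*7).round(0))
d0=dict(np.load("w0.npz"))
p0=np.array([ 0.41954188,-0.25075552,0.29958643])
for dz in(0,.01,.02): print(dz,[ (proj(d0,p0+Ro.from_quat(down(60)).apply([dx,0,-dz]))*1.5).round(0) for dx in(0,.011)])
```

```text
0 0 [385. 333.] [193. 417.]
0 0.011 [385. 309.] [186. 390.]
0 -0.011 [385. 357.] [200. 445.]
0.01 0 [385. 342.] [191. 397.]
0.01 0.011 [385. 317.] [184. 370.]
0.01 -0.011 [385. 367.] [198. 425.]
0.015 0 [385. 347.] [190. 387.]
0.015 0.011 [385. 321.] [183. 360.]
0.015 -0.011 [385. 373.] [197. 415.]
0.02 0 [385. 353.] [189. 377.]
0.02 0.011 [385. 326.] [182. 350.]
0.02 -0.011 [385. 379.] [196. 405.]
0.025 0 [386. 358.] [188. 367.]
0.025 0.011 [386. 331.] [181. 339.]
0.025 -0.011 [385. 385.] [195. 395.]
0.03 0 [386. 364.] [187. 356.]
0.03 0.011 [386. 336.] [180. 329.]
0.03 -0.011 [386. 391.] [194. 384.]
0 [array([384., 331.]), array([384., 307.])]
0.01 [array([384., 340.]), array([384., 315.])]
0.02 [array([384., 351.]), array([384., 324.])]
```

The pixel checks from both cameras agree that the shut fingertips are about 35 mm shorter than the reported TCP. So the finger passed above the cap without touching it. I'll probe the real tip height with a gentle guarded touch on the head plate beside the post.

Run:
```python
from h import *
go(194,.0175,.15,7,.135)
p,q=pose(148.3,.028,.135); env.reach(p,q)
go(148.3,.028,.1,3,.113)
g=go(148.3,.028,.03,3,.045)
s=monitor.sense(); print(s["joints"].round(3))
```

```text
194 0.0175 False 7.01 [ 0.12 -0.37 -0.46] [ 0.4041 -0.245   0.1353]
148.3 0.028 True 8.09 [-0.14  0.03  0.45] [ 0.4292 -0.1959  0.124 ]
148.3 0.028 True 10.03 [-0.47  0.94  5.66] [ 0.4296 -0.1959  0.0602]
[-0.677  0.367  1.827 -0.     0.947 -0.123]
```

Contact came at a reported z of 0.060 on the 92 mm plate, so the tip sits about 32 mm above the TCP. This agrees with the images. I'll push with z ≈ 0.080, which puts the tip near 112 mm.

Run:
```python
from h import *
Z=.080
go(148.3,.028,.03,None,Z)
env.hold(.2)
go(148.3,.019,.03,6,Z)
for th in(154,162,170,178,186,194):
    if go(th,.0175,.03,6,Z): break
d=snap("wrist","w2.png"); np.savez("w2.npz",**d)
```

```text
148.3 0.028 False 10.85 [ 0.75 -0.74  0.19] [ 0.4293 -0.1957  0.0799]
148.3 0.019 False 11.5 [-0.02  1.29  0.92] [ 0.4246 -0.2036  0.08  ]
154 0.0175 False 11.89 [-0.29  0.92 -0.06] [ 0.4198 -0.2087  0.08  ]
162 0.0175 False 12.31 [-0.37  0.01  0.22] [ 0.4146 -0.2148  0.08  ]
170 0.0175 False 12.72 [1.06 0.39 1.07] [ 0.4104 -0.2217  0.08  ]
178 0.0175 False 13.14 [-0.24 -0.84 -0.7 ] [ 0.4072 -0.229   0.08  ]
186 0.0175 False 13.56 [ 0.03 -0.15 -0.76] [ 0.405  -0.2368  0.08  ]
194 0.0175 False 13.97 [ 0.72  0.56 -0.24] [ 0.4039 -0.2448  0.08  ]
```

View pics/w2.png

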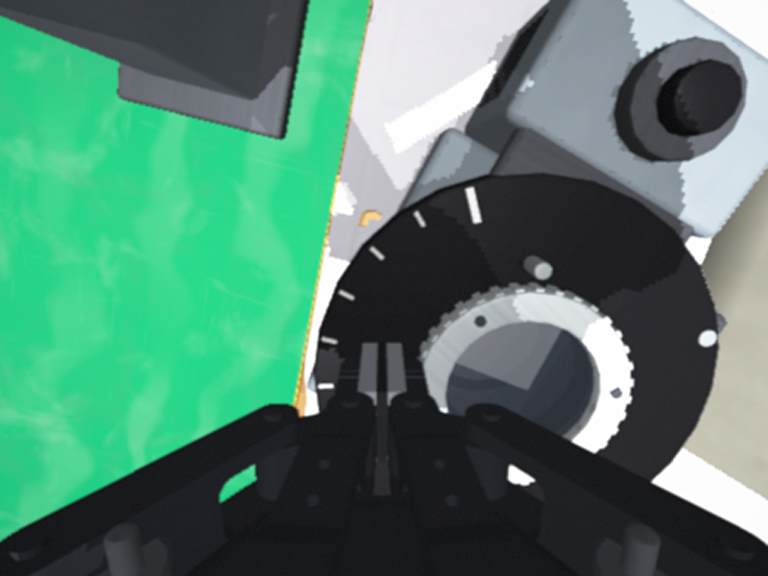

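The lever turned: the ring's screw holes moved to (480,321) and (615,393). The post is hidden behind the finger, so I'll measure the ring angle from the holes.

```bash
cat >> h.py <<'E'
def ang(d,uv,z=.104,c=None):
    w=unproj(d,uv,z)[:2]-(C if c is None else c); return np.degrees(np.arctan2(w[1],w[0]))%360, np.hypot(*w)
E
python3 - <<'E'
from h import *
d=dict(np.load("w0.npz"));c=np.array([.4616,-.2468])
for uv in((206,294),(336,379),(196,450)): print(ang(d,np.array(uv)/3.2-.35+[205,30],.104,c))
d=dict(np.load("w2.npz"))
c=unproj(d,np.array([527,370])/1.5,.104)[:2]; print(c, proj(d,[*C,.104])*1.5)
for c in(c,C):
  for uv in((480,321),(615,393)): print(ang(d,np.array(uv)/1.5,.104,c))
  print(ang(d,np.array((474,205))/1.5,.092,c))
E
```

```text
(np.float64(89.49451886385958), np.float64(0.03462638972330273))
(np.float64(325.34753637896887), np.float64(0.03526679984125832))
(np.float64(207.19081364455153), np.float64(0.03755567847353645))
[ 0.45749778 -0.23702669] [527.04416471 398.31403911]
(np.float64(147.81149342890313), np.float64(0.02756933250222934))
(np.float64(358.18140999954556), np.float64(0.036315986407395244))
(np.float64(123.13373034853039), np.float64(0.06446423339391912))
(np.float64(136.25774640272476), np.float64(0.03783495345749799))
(np.float64(17.722561697379753), np.float64(0.033904529800204676))
(np.float64(120.94107389563308), np.float64(0.07631541383632924))
```

Run:
```python
from h import *
Z=.080
for th in(199,204.5):
    if go(th,.0175,.02,6,Z): break
env.hold(.1); go(204.5,.024,.03,None,Z); go(204.5,.026,.12,None,.13)
env.reach([.439,-.335,.20],down(120)); env.hold(.2)
d=snap("wrist","w3.png"); np.savez("w3.npz",**d); d2=eyes.grab_frame("side"); np.savez("s3.npz",**d2)
u=proj(d,[.403,-.277,.1]).astype(int); print(u,monitor.sense()["clock"])
A=cv2.cvtColor(d["frame"],cv2.COLOR_RGB2BGR)
x0,y0=max(u[0]-50,0),max(u[1]-55,0); a=cv2.resize(A[y0:y0+110,x0:x0+100],(500,550),interpolation=cv2.INTER_CUBIC)
B=cv2.cvtColor(d2["frame"],cv2.COLOR_RGB2BGR)[240:300,207:237]; b=cv2.resize(B,(275,550),interpolation=cv2.INTER_CUBIC)
cv2.imwrite("pics/c3.png",np.hstack([a,b])); print(x0,y0)
```

```text
199 0.0175 False 14.43 [ 0.05  0.31 -0.35] [ 0.4038 -0.2498  0.08  ]
204.5 0.0175 False 14.85 [ 0.25  0.6  -0.4 ] [ 0.4042 -0.2554  0.08  ]
204.5 0.024 False 15.32 [0.51 0.2  0.38] [ 0.4015 -0.2493  0.0801]
204.5 0.026 False 15.88 [ 0.31  0.19 -0.52] [ 0.4005 -0.2475  0.1295]
[253 113] 16.725
203 58
```

View pics/c3.png

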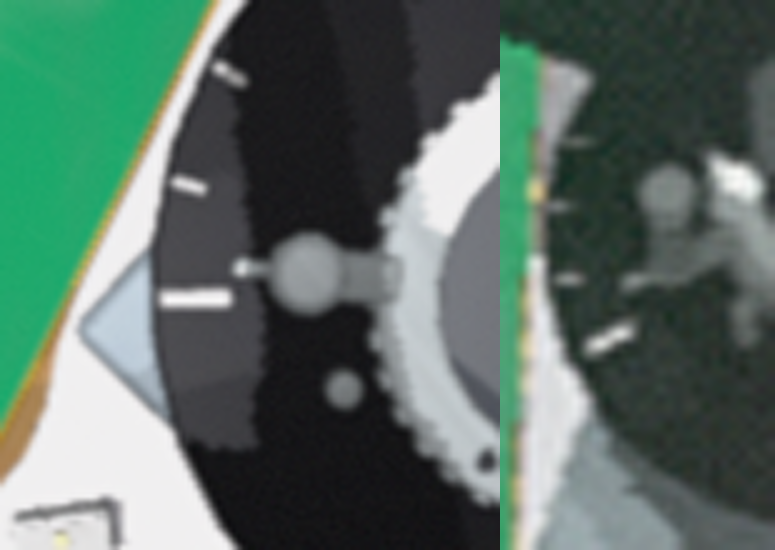

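The left half shows the pointer tip at (243,268), the cap at (308,273) and the wanted mark from (160,300) to (232,298). The lever is a few degrees short of the mark.

Run:
```python
from h import *
d=dict(np.load("w3.npz"))
f=lambda u:(np.array(u)+.5)/5-.5+[203,58]
for c in(C,C+[0,.002],C+[0,-.002]):
  print([np.round(ang(d,f(u),z,c),4) for u,z in(((243,268),.1025),((308,273),.133),((196,299),.092),((188,186),.092),((230,74),.092))])
d=dict(np.load("s3.npz"))
g=lambda u:(np.array([u[0]-500,u[1]])+.5)/9.17-.5+[207,240]
print([np.round(ang(d,g(u),z),4) for u,z in(((630,282),.1025),((668,190),.133),((610,339),.092))])
```

```text
[array([2.044754e+02, 6.710000e-02]), array([2.040736e+02, 5.630000e-02]), array([2.094071e+02, 7.570000e-02]), array([1.947488e+02, 7.980000e-02]), array([1.798068e+02, 8.000000e-02])]
[array([2.060114e+02, 6.790000e-02]), array([2.059037e+02, 5.720000e-02]), array([2.107083e+02, 7.670000e-02]), array([1.961289e+02, 8.030000e-02]), array([1.812398e+02, 8.000000e-02])]
[array([2.029011e+02, 6.630000e-02]), array([2.021898e+02, 5.550000e-02]), array([2.080718e+02, 7.480000e-02]), array([1.933511e+02, 7.930000e-02]), array([1.783742e+02, 8.000000e-02])]
[array([2.062282e+02, 6.730000e-02]), array([2.076281e+02, 5.650000e-02]), array([2.103735e+02, 7.570000e-02])]
```

```bash
cat > chk.py <<'E'
from h import *
env.reach([.439,-.335,.20],down(120)); env.hold(.2)
d=eyes.grab_frame("wrist"); o=dict(np.load("w3.npz"))
f=lambda u:(np.array(u)+.5)/5-.5+[203,58]
def track(u,h):
    x,y=np.round(f(u)).astype(int); T=o["frame"][y-h:y+h+1,x-h:x+h+1]; S=d["frame"][y-h-15:y+h+26,x-h-15:x+h+16]
    m=cv2.matchTemplate(cv2.resize(S,None,fx=4,fy=4,interpolation=cv2.INTER_CUBIC),cv2.resize(T,None,fx=4,fy=4,interpolation=cv2.INTER_CUBIC),cv2.TM_CCOEFF_NORMED)
    _,v,_,l=cv2.minMaxLoc(m); return f(u)+np.array(l)/4-15, v
for n,u,h,z in(("cap",(308,273),8,.133),("ptr",(243,268),4,.1025),("mark",(196,299),8,.092),("pin",(344,390),5,.105)):
    p,v=track(u,h); print(n,(p-f(u)).round(2),round(v,3),np.round(ang(d,p,z),4))
np.savez("w4.npz",**d); print(monitor.sense()["clock"])
E
python3 - <<'E'
from h import *
Z=.080
env.reach(*pose(204.5,.026,.13)); go(204.5,.026,.1,None,Z); env.hold(.1)
go(204.5,.0195,.03,8,Z)
go(209.4,.0175,.02,8,Z)
env.hold(.1); go(209.4,.024,.03,None,Z); go(209.4,.026,.12,None,.13)
import chk
E
```

```text
204.5 0.026 False 17.92 [0.71 0.25 0.11] [ 0.401  -0.2482  0.0805]
204.5 0.0195 False 18.38 [-0.46 -0.05 -0.62] [ 0.4035 -0.2538  0.0801]
209.4 0.0175 False 18.88 [ 0.22  0.86 -0.53] [ 0.405  -0.2602  0.08  ]
209.4 0.024 False 19.34 [-0.22 -0.56  0.53] [ 0.4018 -0.2545  0.0801]
209.4 0.026 False 19.91 [ 0.87 -0.33  0.3 ] [ 0.4006 -0.2527  0.1295]
cap [-0.25  5.75] 0.985 [2.085324e+02 5.620000e-02]
ptr [-14.     6.25] 0.834 [2.092206e+02 7.950000e-02]
mark [-0.25  0.  ] 0.951 [2.093413e+02 7.600000e-02]
pin [0. 0.] 0.998 [2.271396e+02 5.060000e-02]
20.6917
```

The lever is now within about 0.5° of the mark, and the end-stop pin shows that the viewer hasn't moved. Next I'll press the lamp button.

Run:
```python
from h import *
b=[.478,-.1365]; q=down(95)
env.movel([.439,-.335,.24],velocity=.2)
env.reach([*b,.14],q); env.hold(.2)
env.movel([*b,.088],velocity=.06); env.hold(.3)
f0=monitor.sense()["contact_force"]
g=env.movel([*b,.066],velocity=.01,guard=7)
env.hold(.5)
F=[]
for _ in range(8): env.hold(.05); F.append(monitor.sense()["contact_force"])
s=monitor.sense(); print(g,f0,np.mean(F,0),s["position"],s["clock"])
d=eyes.grab_frame("side"); o=dict(np.load("s3.npz"))
for n,(x,y,h) in dict(post=(225,262,6),mark=(219,277,4),ring=(255,265,10),pot=(248,327,8),corner=(272,312,8),rack=(243,175,10)).items():
    T=o["frame"][y-h:y+h+1,x-h:x+h+1]; S=d["frame"][y-h-8:y+h+9,x-h-8:x+h+9]
    _,v,_,l=cv2.minMaxLoc(cv2.matchTemplate(S,T,cv2.TM_CCOEFF_NORMED)); print(n,np.array(l)-8,round(v,3))
```

```text
True [-0.39374863  0.21254026  1.09723617] [-1.05080231  0.83563083  5.72006738] [ 0.47807381 -0.13652919  0.0762135 ] 25.6167
post [1 1] 0.868
mark [0 0] 0.975
ring [0 0] 0.976
pot [0 0] 0.996
corner [0 0] 0.999
rack [ 8 -8] 0.326
```

Run:
```python
from h import *
z=.0762; 
for k in range(6):
    z-=.0003; env.movel([.478,-.1365,z],velocity=.005); env.hold(.2)
    F=[]
    for _ in range(8): env.hold(.04); F.append(monitor.sense()["contact_force"])
    s=monitor.sense(); m=np.mean(F,0); print(round(z,4),m.round(2),s["position"][2].round(5),s["clock"])
    if m[2]>8.5: break
```

```text
0.0759 [-1.66  0.67  5.7 ] 0.07623 26.45
0.0756 [-2.81  1.13  8.26] 0.07614 27.2333
0.0753 [-3.44  1.73 10.83] 0.0761 28.0167
```

The position no longer changes while the force climbs, so the button is fully down. I'll ease back to about 8 N and hand in.

Run:
```python
from h import *
env.movel([.478,-.1365,.0756],velocity=.005); env.hold(.3); s=monitor.sense(); print(s["contact_force"],s["position"],s["clock"])
print(job.hand_in())
```

```text
[-2.8970069   1.01059802  7.58938018] [ 0.47809084 -0.13655171  0.07614915] 28.5667
the job is handed in; nothing more can be done
None
```

I handed the job in at 28.6 s with the lever within about 0.5° of the right-hand long mark and the lamp button held fully down at about 8 N; the viewer showed no shift in the camera checks, though I couldn't check the rack at the end because it wasn't clearly visible.

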